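# Hold the blank cell in the light path of the bench light reader

### The arm

A 6-joint arm with a two-finger parallel gripper is mounted at the origin on the work surface. World frame = base frame: x ahead of the robot, y to its left, z up, the work surface at z = 0. Lengths are in mm, angles in degrees, forces in N, time in s.
With the tool pointing down it reaches from about 350 to 850 mm from the base axis. Payload 8.1 kg.
Tool frame: the origin (TCP) lies where the fingers leave the gripper's body, on its centre line; the fingertips stand 73 mm ahead of it and the grasp point (between the pads) lies 54 mm ahead of it; z points along the fingers, y is the line along which they close (so a half turn about z gives the same grasp; the last joint's range is limited). The gripper opens to 85 mm and grips with 20 to 120 N. Pads are 22 mm wide; open, the fingers measure 114 mm over their backs; the gripper's body (76 mm by 85 mm) begins 54 mm behind the grasp point. The pads swing forward as they close: fully open they stand 13 mm farther back than shut.
Start: joints at [-77.086, 7.471, 85.268, -0, 87.261, -4.893], TCP at [183.513, -571.252, 303.892] pointing down, gripper open.
Joint ranges: [-169.43, 169.43], [-51.17, 129.36], [1.28, 143.12], [-76.62, 256.62], [0, 156.53], [-152.29, 152.29]. Speed limits (degrees/s): [136.94, 136.94, 159.86, 180, 180, 180].

### API

Orientations are given as [roll, pitch, yaw] about the fixed x, y, z axes, in that order (R = Rz(yaw) Ry(pitch) Rx(roll)).
In Python, from bench import sense, optics, r gives the robot as it stands.
- The arm moves only by the tool servo_tool, never from a script. Its argument "plan" is a list that holds one entry, the list of rows, each a list of 5 numbers: the shift along the world's x, y, z in m, then the turn about the world's z in degrees, then the finger opening in m, from 0 to 0.0854. A call has 1 to 10 rows; each row shifts and turns the commanded pose from where the row before left it; what a row does not reach is not made up. A row lasts 1/10 s, in which the tool goes at most 50 mm and 8.59 degrees, less where a joint would pass 70% of its speed; a pose out of reach is approached as far as the arm can. A call is refused whole if a number of a shift passes 0.05 or a number of a turn 8.59, either way. A call with a gripper value outside its range is refused whole. The fingers move at their own pace and stop on an object; "force" is the grip in N (left out, the last holds). Time passes only in rows, so rows that do not move let the fingers close. It gives the time, the measured TCP pose, the force, the opening and the grip force at its end, in the units of the state.
- sense(): the state, without advancing time (a new reading comes with each control period).
- optics.snapshot(name): name is "scene" or "side" or "wrist"; returns a dict with "frame" (400x640x3 uint8, blue, green, red), "fx", "fy", "cx", "cy" (pixels), "cam_to_world" (4x4, takes a point from camera to world coordinates). Camera axes: x right, y down, z forward; pixel columns grow to the right and rows downward; lengths in mm; the calibration is good to about 2 mm. A picture is of the moment at which its call begins. There is no depth.
- r.hand_in(): hands the job in; it is judged then, once.
The state is a dict: "time": time; "joint_pos": joint angles; "qd": joint speeds; "joint_efforts": joint torques, N m; "tool_pos": TCP position; "tcp_rot": TCP orientation; "ft_force": force on the tool from outside, world axes, zero at the start; "wrist_torque": the same for the moment, N m; "finger_gap": finger opening in mm; "grip_force": force on a finger pad.
Only numpy, scipy, OpenCV 4.12 (cv2) and the standard library are available. Lean on these libraries where they do the work, as an engineer would, in place of code of your own. Each camera call takes 0.05 s, during which the arm holds its last target. There are 200 camera calls.

### The job

At the clock restorer's bench the light reader needs a blank reading. First slide the round lamp along the table, without lifting it, until it stands centred inside the brass ring in front of the reader; then take the taller of the two empty glass cells out of the rack by its two frosted faces only, never touching its clear windows, and hold it upright in the air midway between lamp and reader, level with the reader's window and with its clear windows squarely across the light, so the light passes through both. Finish while still holding it there, still, touching nothing else with it, and leave the short cell and everything else on the bench where it is.

Things in the scene. Friction and masses are not known exactly. Their poses are not given: they have to be found in the camera images.
- reader: The light reader: grey box fixed to the table, 60 mm (x) by 90 mm (y) by 80 mm high. Origin: centre of its underside, on the table. Its round black window (32 mm across) is in the middle of its -x face, 55 mm above the table, and sticks out 7 mm. Its -x axis is the direction from the window along the light path to the lamp's ring; z up.
- light_path (a point): Point in mid-air where the middle of the cell is to be held: on the straight line of the light, 55 mm above the table, 90 mm from the reader's centre along the reader's -x axis. It has the reader's axes (x along the light). With the lamp in its ring there is 60 mm from this point to the lamp's rim and 53 mm to the window's front.
- lamp_spot (a point): Centre of the thin brass ring on the table (111 mm across, flat inlay that does not obstruct sliding), 200 mm from the reader's centre along the reader's -x axis, at table height: the lamp's place.
- lamp: Round squat lamp, loose: 100 mm diameter, 74 mm high, about 0.4 kg, aluminium foot (to 32 mm) and lid (66 to 74 mm) with a white band (94 mm diameter) between, shining all round, so its turn does not matter. Slides on the table with ordinary friction. Origin: centre of its underside; z up.
- rack: Black plastic rack fixed to the table, 130 mm (x) by 64 mm (y) by 25 mm high. Origin: centre of its underside. Two slots 15 mm deep in its top, 32 mm either side of the centre along its x, each with one glass cell standing in it (3 mm play in all), their long side along the rack's x. Which slot has the tall cell varies.
- cell: The tall cell: empty open-topped glass box, loose, 34 mm (x) by 20 mm (y) by 60 mm high, about 50 g, standing upright in the rack, so that 45 mm of it stands above the rack's top. Origin: centre of its underside (10 mm above the table in the rack). The two white frosted faces (34 mm wide) look to its +y and -y, 20 mm apart: grip these. The two clear windows (20 mm wide) look to +x and -x, 34 mm apart: light goes through along x; either way round will do.
- cell_mid (a point): Middle of the tall cell: on its centre line, 30 mm above its underside. It has the cell's axes.
- short_cell: Bystander, to be left where it stands: the short cell in the rack's other slot, same as the tall one but only 40 mm high. Origin: centre of its underside.
- amber: Bystander, to be left where it stands: small amber bottle with black cap and blank label, 32 mm diameter, 75 mm high. Origin: centre of its underside.
- flask: Bystander, to be left where it stands: pale translucent bottle with black cap, 42 mm diameter, 85 mm high. Origin: centre of its underside.
- tin: Bystander, to be left where it stands: aluminium tin, 76 mm diameter, 72 mm high. Origin: centre of its underside.
- movement: Bystander, to be left where it stands: brass clock movement, two round plates 80 mm across on pillars, 66 mm high. Origin: centre of its underside.
- loupe: Bystander, to be left where it stands: black eye loupe, 38 mm diameter, 36 mm high. Origin: centre of its underside.
- dome: Bystander, to be left where it stands: pale translucent dust dome on a brass base, 100 mm diameter, 84 mm high. Origin: centre of its underside.
- wheel: Bystander, to be left where it stands: brass toothed wheel lying flat, 55 mm diameter, with a thin arbor, 26 mm high. Origin: centre of its underside.
There are look-alikes about, which are no part of the job. Leave any orange or red look-alike of the cell alone. What is shaped like the lamp but purple is not meant.

How it is judged (in metres and radians):
On the way, in this order (a step that is already met when the one before it is completed fails the run):
1. the lamp stands in the brass ring (horizontal distance between lamp and lamp_spot below 0.015 m and angle between lamp's own z axis and vertical below 0.1 rad and linear speed of lamp below 0.02 m/s), for 0.2 s.
2. the cell has been drawn up out of the rack between the fingers (height (world z) of cell above 0.03 m and contact force between the fingers and cell_frost_left above 0.5 N and contact force between the fingers and cell_frost_right above 0.5 N), for 0.2 s.
At the end, for the whole second after the job is handed in: Lamp upright within 15 mm of the ring centre; fingers hold the tall cell by both frosted faces, its middle within 7 mm sideways, 12 mm in height, 25 mm along the light of light_path, x within 0.17 rad of the light, upright within 0.14 rad, still; bystanders moved under 20 mm (all of step 1 and x of cell_mid in the frame of light_path between -0.025 and 0.025 m and y of cell_mid in the frame of light_path between -0.007 and 0.007 m and z of cell_mid in the frame of light_path between -0.012 and 0.012 m and angle between the x axis of cell and the x axis of reader, either way round below 0.17 rad and angle between cell's own z axis and vertical below 0.14 rad and contact force between the fingers and cell_frost_left above 0.5 N and contact force between the fingers and cell_frost_right above 0.5 N and contact force between cell and lamp below 0.1 N and contact force between cell and reader below 0.1 N and height (world z) of cell above 0.008 m and linear speed of cell below 0.02 m/s and distance of each of amber, flask, tin, movement, loupe, dome, wheel, short_cell from where it was at the start of the episode below 0.02 m); the arm keeps its last pose, push and grip.
It fails at once if the fingers touched a clear window of the tall cell (contact force between the fingers and cell_window_front above 0.5 N or contact force between the fingers and cell_window_back above 0.5 N).
It fails at once if the lamp was lifted or tipped over (height (world z) of lamp above 0.012 m or angle between lamp's own z axis and vertical above 0.35 rad).
It fails at once if a bystander was disturbed (distance of any of amber, flask, tin, movement, loupe, dome, wheel, short_cell from where it was at the start of the episode above 0.03 m).
It also fails if it takes over 64 s, if anything falls off the work surface, if the arm or the gripper's body presses on something with over 40 N, if the wrist force passes 120 N, or if a joint passes its speed limit or range.

## Working session

There is one attempt and no reset: what is moved stays moved. The work goes in short steps, Python scripts to look and compute and a tool call to move; the robot and the scene stay as the last step left them, time stands still between calls to the robot, and variables do not carry over. Pictures are saved under pics/ and viewed, at most 10 in all, crops included, and the job is handed in when it is done.

Besides the shell and the picture viewer there is one more tool, called after ">>>" as name(argument=value, ...), one argument or row to a line, values as JSON. servo_tool: Moves the arm, as the interface text tells. Its arguments: {"type":"object","properties":{"plan":{"type":"array"},"force":{"type":"number"}},"required":["plan"]}

```bash
mkdir -p pics
cat > h.py <<'E'
import numpy as np, cv2, json
from bench import sense, optics, r
def snap(name, tag):
    s=optics.snapshot(name); cv2.imwrite(f'pics/{tag}.png', s['frame'])
    np.savez(f'pics/{tag}.npz', **{k:np.array(v) for k,v in s.items()}); return s
def load(tag): return np.load(f'pics/{tag}.npz')
def ray(s,u,v,z):
    T=s['cam_to_world']; d=T[:3,:3]@np.array([(u-s['cx'])/s['fx'],(v-s['cy'])/s['fy'],1]); o=T[:3,3]
    return o+d*(z-o[2])/d[2]
def proj(s,p):
    T=s['cam_to_world']; c=T[:3,:3].T@(np.array(p)-T[:3,3]); return s['fx']*c[0]/c[2]+s['cx'], s['fy']*c[1]/c[2]+s['cy']
E
python3 - <<'E'
from h import *
for n in('scene','side'):
    s=snap(n,n+'0'); print(n,s['cam_to_world'].round(2),s['fx'],s['cx'],s['cy'])
E
```

```text
scene [[-5.00000e-01  5.70000e-01 -6.50000e-01  1.29737e+03]
 [ 8.70000e-01  3.30000e-01 -3.70000e-01  4.54220e+02]
 [ 0.00000e+00 -7.50000e-01 -6.60000e-01  8.02210e+02]
 [ 0.00000e+00  0.00000e+00  0.00000e+00  1.00000e+00]] 419.37260430272926 322.8669250197136 203.50032603922227
side [[ 9.5000e-01 -1.3000e-01  2.7000e-01  3.3648e+02]
 [-3.0000e-01 -4.8000e-01  8.2000e-01 -7.0727e+02]
 [ 2.0000e-02 -8.7000e-01 -5.0000e-01  5.2585e+02]
 [ 0.0000e+00  0.0000e+00  0.0000e+00  1.0000e+00]] 395.59236689412376 318.6860990419927 195.15110184647597
```

View pics/scene0.png

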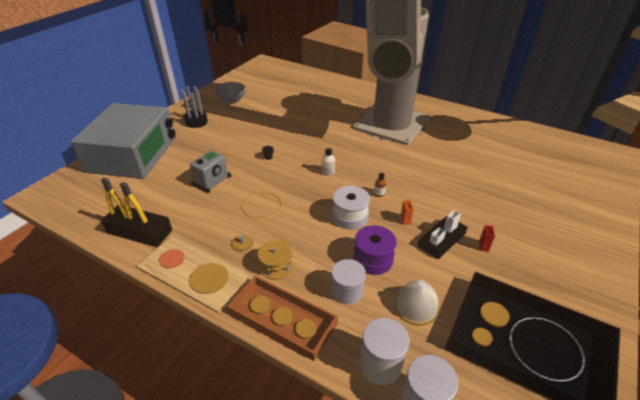

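View pics/side0.png

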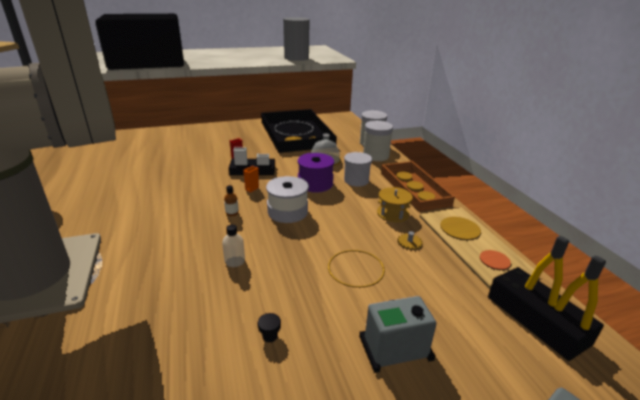

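The scene view shows the lamp at (350,207), ring (262,205), reader (209,170), purple decoy (375,250), rack (443,237) with two cells, and orange and red decoys at (407,212) and (487,238). I'll enlarge it.

Run:
```python
from h import *
f=load('scene0')['frame']; g=load('side0')['frame']
c=cv2.resize(f[130:280,180:310],None,fx=3,fy=3,interpolation=2); d=cv2.resize(f[170:270,320:510],None,fx=4,fy=4,interpolation=2)
e=cv2.resize(g[130:370,220:440],None,fx=2.5,fy=2.5,interpolation=2)
im=np.zeros((600,800,3),np.uint8); im[:400,:760]=d
cv2.imwrite('pics/c1.png',im[:400])
im=np.zeros((600,950,3),np.uint8); im[:450,:390]=c; im[:600,395:945]=e
cv2.imwrite('pics/c2.png',cv2.resize(im,(800,505)))
s=load('scene0'); t=load('side0')
for n,sc,si,z in[('ring',(262,205),(357,268),0),('lamp',(351,195),(288,185),74),('purple',(375,237),(316,161),74),('rack',(443,237),(252,167),25),('amber',(381,176),(229,188),75),('flask',(328,151),(231,229),85),('loupe',(268,149),(269,321),36),('orange',(407,205),(252,170),50),('movement',(275,250),(395,194),66),('tin',(348,267),(358,158),72),('dome',(417,280),(325,140),84)]:
    print(n,ray(s,*sc,z).round(),ray(t,*si,z).round())
```

```text
ring [ 605. -141.    0.] [ 610. -145.    0.]
lamp [517.  96.  74.] [528. 100.  74.]
purple [627. 216.  74.] [633. 211.  74.]
rack [494. 351.  25.] [476. 318.  25.]
amber [401. 132.  75.] [392. 119.  75.]
flask [382. -51.  85.] [376. -63.  85.]
loupe [ 407. -258.   36.] [ 407. -263.   36.]
orange [452. 233.  50.] [466. 249.  50.]
movement [776.  28.  66.] [764.   5.  66.]
tin [740. 202.  72.] [752. 204.  72.]
dome [707. 351.  84.] [695. 322.  84.]
```

View pics/c1.png

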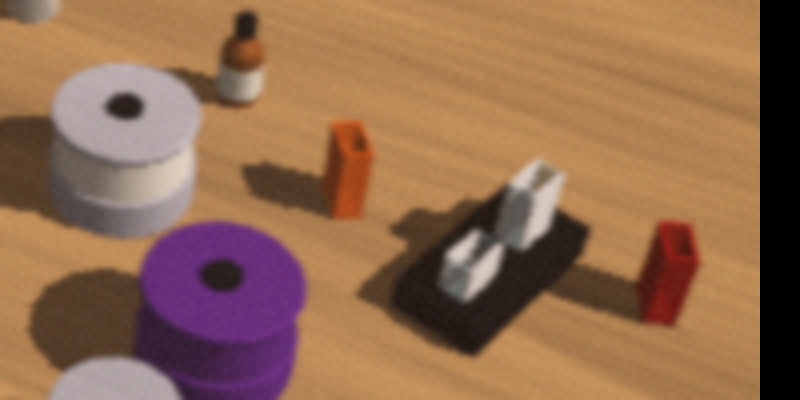

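View pics/c2.png

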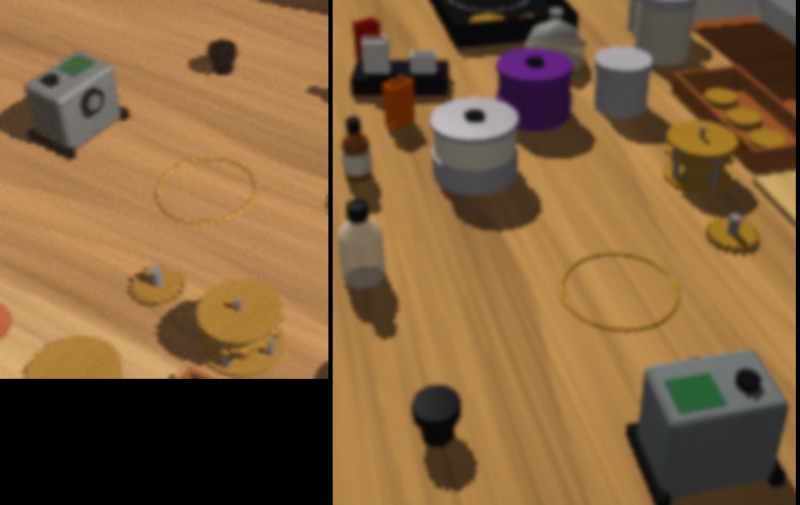

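The crops show the tall cell in the far (right) slot, at c1 (532,200), with the short one at (470,265). The reader's window is at c2 (93,101). Next I'll fit these.

Run:
```python
from h import *
from scipy.optimize import least_squares
s=load('scene0'); t=load('side0')
for nm,c,(u0,u1,v0,v1) in(('sc',s,(236,288,186,224)),('sd',t,(322,392,244,292))):
    f=cv2.GaussianBlur(c['frame'],(0,0),.7)[v0:v1,u0:u1].astype(float)
    sat=(f[...,2]-f[...,0])/(f[...,2]+1); bg=cv2.medianBlur((sat*255).astype(np.uint8),21)/255.
    m=(sat-bg)>0.08; v,u=np.nonzero(m)
    P=np.array([ray(c,a+u0,b+v0,0)[:2] for a,b in zip(u,v)])
    q=least_squares(lambda x:np.hypot(*(P-x[:2]).T)-x[2],[607,-143,55],loss='soft_l1',f_scale=2)
    print(nm,len(P),q.x.round(1))
def tri(a,b):
    A=[];B=[]
    for c,(u,v) in((s,a),(t,b)):
        T=c['cam_to_world'];o=T[:3,3];d=T[:3,:3]@[(u-c['cx'])/c['fx'],(v-c['cy'])/c['fy'],1];d/=np.linalg.norm(d)
        M=np.eye(3)-np.outer(d,d);A.append(M);B.append(M@o)
    return np.linalg.lstsq(np.vstack(A),np.hstack(B),rcond=None)[0].round(1)
L=lambda x,y:(180+x/2.526,130+y/2.526)
R=lambda x,y:(220+(x/.842-395)/2.5,130+y/2.105)
C=lambda x,y:(320+x/4,170+y/4)
W=ray(s,*L(93,101),55);print('window',W.round(1))
print('lampscene',ray(s,*C(126,113),74).round(1),'side',ray(t,*R(475,130),74).round(1))
print('wheel',ray(s,*L(156,285),5).round(),ray(t,*R(733,235),5).round())
print('rack corners',[ray(s,*C(*p),25).round() for p in((395,300),(472,335),(588,230),(510,190))])
print('cell top', ray(s,*C(532,172),70).round(), ray(t,*R(376,42),70).round(),'short',ray(s,*C(473,247),50).round())
print('red',ray(s,*C(676,225),50).round(), sense()['tcp_rot'])
```

```text
Traceback (most recent call last):
ValueError: operands could not be broadcast together with shapes (0,) (2,)
```

Run:
```python
from h import *
s=load('scene0'); t=load('side0')
L=lambda x,y:(180+x/2.526,130+y/2.526)
R=lambda x,y:(220+(x/.842-395)/2.5,130+y/2.105)
C=lambda x,y:(320+x/4,170+y/4)
W=ray(s,*L(93,101),55);print('window',W.round(1))
for p in((155,191),(257,191),(206,157),(206,225)): print('ring',ray(s,*L(*p),0).round(1))
for p in((560,291),(680,291),(620,253),(620,330)): print('ringS',ray(t,*R(*p),0).round(1))
print('lampscene',ray(s,*C(126,113),74).round(1),'side',ray(t,*R(475,130),74).round(1))
print('wheel',ray(s,*L(156,285),5).round(),ray(t,*R(733,235),5).round())
print('rack corners',[ray(s,*C(*p),25).round() for p in((395,290),(472,335),(588,230),(510,190))])
print('cell top', ray(s,*C(532,172),70).round(), ray(t,*R(376,42),70).round(),'short',ray(s,*C(473,247),50).round())
print('red',ray(s,*C(676,225),50).round(), sense()['tcp_rot'],sense()['time'])
```

```text
window [ 594. -307.   55.]
ring [ 637.2 -190.7    0. ]
ring [579.2 -90.9   0. ]
ring [ 559.6 -176.4    0. ]
ring [ 653.5 -107.8    0. ]
ringS [ 553.7 -129.6    0. ]
ringS [ 664.9 -161.6    0. ]
ringS [631.7 -90.9   0. ]
ringS [ 588.7 -195.2    0. ]
lampscene [528.  102.9  74. ] side [519.8  68.1  74. ]
wheel [755. -96.   5.] [ 755. -101.    5.]
rack corners [array([543., 304.,  25.]), array([556., 359.,  25.]), array([428., 395.,  25.]), array([417., 339.,  25.])]
cell top [444. 353.  70.] [450. 343.  70.] short [508. 339.  50.]
red [423. 445.  50.] [-1.79902335e+02 -7.60847436e-03  1.78087858e+01] 0.1
```

>>> servo_tool(
  plan=[
    [[0.04,0.045,0.01,0,0.085],[0.04,0.045,0.01,0,0.085],[0.04,0.045,0.01,0,0.085],[0.04,0.045,0.01,0,0.085],[0.04,0.045,0.01,0,0.085],[0.04,0.045,0.01,0,0.085],[0.04,0.045,0.01,0,0.085],[0.04,0.045,0.01,0,0.085],[0.03,0.04,0.01,0,0.085],[0,0,0,0,0.085]],
  ],
)

```text
time: 1.1
tool_pos: [478.1, -232.5, 380.4]
tcp_rot: [-180.0, -0.2, 18.2]
ft_force: [-1.3, -0.1, -0.4]
finger_gap: 85.2
grip_force: 0.0
```

Run:
```python
from h import *
s=snap('wrist','w1'); print(s['cam_to_world'].round(2),s['fx'],s['cx'],s['cy'])
print(sense()['tool_pos'],sense()['tcp_rot'])
for p in((608,-142,0),(520,100,74),(590,-341,80)): print(proj(s,p))
```

```text
[[ 3.1000e-01 -9.1000e-01 -2.6000e-01  5.4589e+02]
 [-9.5000e-01 -3.0000e-01 -9.0000e-02 -2.1054e+02]
 [ 0.0000e+00  2.8000e-01 -9.6000e-01  4.5003e+02]
 [ 0.0000e+00  0.0000e+00  0.0000e+00  1.0000e+00]] 338.2034967406862 319.10774320230945 199.35784266953436
[ 476.66701745 -234.62469113  379.60580672] [ 1.79988606e+02 -3.96263734e-02  1.81057626e+01]
(np.float64(281.0282043484211), np.float64(32.19128481285054))
(np.float64(17.926888227210156), np.float64(26.561322327415525))
(np.float64(449.9256251125018), np.float64(100.08437229284742))
```

View pics/w1.png

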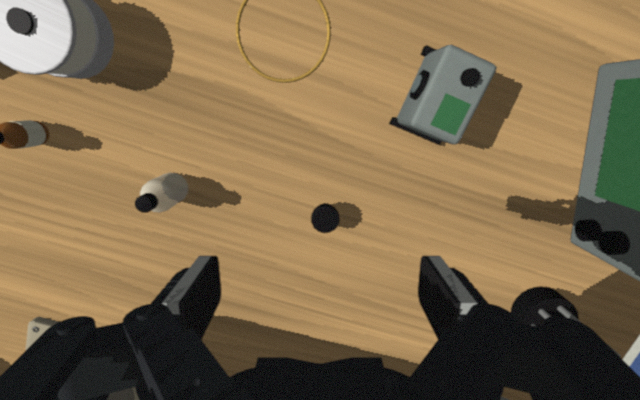

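The wrist view shows the ring at about (284,35), the lamp's knob at (20,21) and the reader's window at (419,84). I'll move so the ring and lamp are both well inside the image.

>>> servo_tool(
  plan=[
    [[0.014,0.044,0.005,0,0.085],[0.014,0.044,0.005,0,0.085],[0.014,0.044,0.005,0,0.085],[0.014,0.044,0.005,0,0.085],[0,0,0,0,0.085],[0,0,0,0,0.085]],
  ],
)

```text
time: 1.75
tool_pos: [530.9, -61.3, 398.7]
tcp_rot: [180.0, 0.1, 17.9]
ft_force: [0.2, 0.2, -0.4]
finger_gap: 85.1
grip_force: 0.0
```

Run:
```python
from h import *
s=snap('wrist','w2'); 
w=load('w1')
print('w1 ring',ray(w,283.5,35,0).round(1),'win',ray(w,419,84,55).round(1),'lamp',ray(w,20,21,74).round(1))
for p in((608,-142,0),(520,100,74),(590,-341,80)): print(np.round(proj(s,p)))
```

```text
w1 ring [ 606.  -145.7    0. ] win [ 598.  -310.2   55. ] lamp [525.8  98.4  74. ]
[393. 118.]
[181. 129.]
[558. 189.]
```

View pics/w2.png

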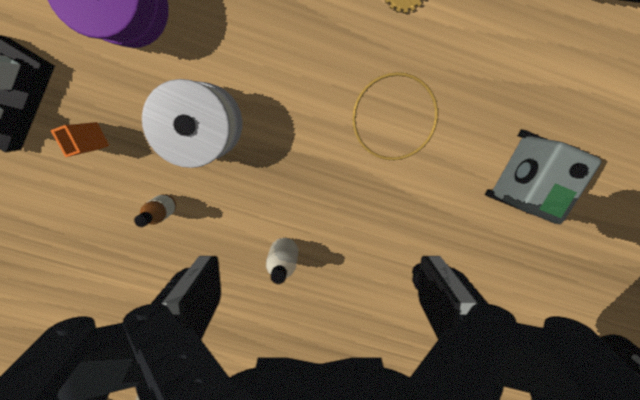

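Here the ring's centre is at (396,116.5), the lamp lid's at (185,124), the window's at (526,171) and the reader's front feet at (526,132) and (490,195).

Run:
```python
from h import *
s=load('w2')
rg=ray(s,396,116.5,0);la=ray(s,185,124,74);wi=ray(s,526,171,55)
f1=ray(s,526,132,3);f2=ray(s,490,195,3);t=[ray(s,*p,80) for p in((558,140),(528,205),(605,158),(562,222))]
print('ring',rg.round(1),'lamp',la.round(1),'win',wi.round(1)); d=(wi-rg)[:2]; print(np.hypot(*d),np.degrees(np.arctan2(-d[1],-d[0]))-180)
e=(f1-f2)[:2];print('feet',f1.round(),f2.round(),np.degrees(np.arctan2(e[1],e[0]))-90)
for p in t: print(p.round())
g=(rg-la)[:2]; print('push',g,np.hypot(*g),np.degrees(np.arctan2(g[1],g[0])))
for p in((46,140),(65,140)): print('orange',ray(s,*p,50).round())
```

```text
ring [ 610.5 -145.2    0. ] lamp [527.1  97.2  74. ] win [ 597.4 -310.9   55. ]
166.2042536276637 -94.52703298511031
feet [ 645. -320.    3.] [ 550. -313.    3.] -94.31230541401396
[ 641. -312.   80.]
[ 561. -316.   80.]
[ 639. -374.   80.]
[ 554. -366.   80.]
push [  83.36760135 -242.44340581] 256.37660185123605 -71.02374204152619
orange [452. 264.  50.]
orange [459. 241.  50.]
```

>>> servo_tool(
  plan=[
    [[-0.003,0.024,-0.01,8.5,0.085],[-0.003,0.024,-0.01,8.5,0.085],[-0.003,0.024,-0.01,8.5,0.085],[-0.003,0.024,-0.01,8.5,0.085],[-0.003,0.024,-0.01,8.5,0.085],[-0.003,0.024,-0.01,8.5,0.085],[-0.003,0.024,-0.01,8.5,0.085],[-0.003,0.024,-0.01,8.5,0.085],[-0.003,0.024,-0.01,8.5,0.085],[-0.003,0.024,-0.01,8.5,0.085]],
  ],
)

```text
time: 2.8
tool_pos: [501.3, 177.5, 298.3]
tcp_rot: [-180.0, 0.0, 103.0]
ft_force: [0.5, 0.0, 0.3]
finger_gap: 85.0
grip_force: 0.0
```

>>> servo_tool(
  plan=[
    [[0,0,-0.045,6.0,0.085],[0,0,-0.045,0,0.085],[0,0,-0.04,0,0.085],[0,0,-0.03,0,0.085],[0,0,0,0,0.085],[0,0,0,0,0.085]],
  ],
)

```text
time: 3.4
tool_pos: [501.2, 177.3, 139.3]
tcp_rot: [-179.9, 0.0, 108.7]
ft_force: [0.3, 0.5, 0.7]
finger_gap: 85.2
grip_force: 0.0
```

Run:
```python
from h import *
s=snap('scene','s1'); f=s['frame']
cv2.imwrite('pics/s1c.png',cv2.resize(f[130:280,260:510],None,fx=3,fy=3,interpolation=2))
```

```text
(no output)
```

View pics/s1c.png

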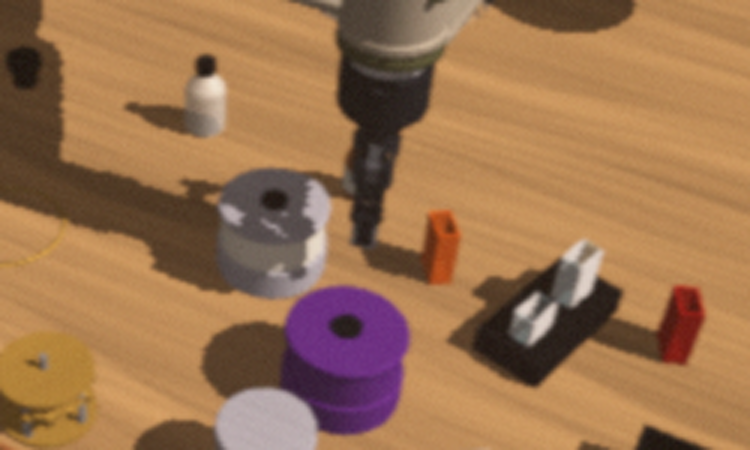

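The gripper stands behind the lamp with the fingers clear of the orange decoy and the amber bottle. Next I'll descend and push.

>>> servo_tool(
  plan=[
    [[0,0,-0.03,0,0.085],[0,0,-0.03,0,0.085],[0,0,0,0,0.085],[0.004,-0.012,0,0,0.085],[0.004,-0.012,0,0,0.085],[0.004,-0.012,0,0,0.085],[0.004,-0.012,0,0,0.085],[0.004,-0.012,0,0,0.085],[0,0,0,0,0.085]],
  ],
)

```text
time: 4.35
tool_pos: [523.1, 117.3, 81.2]
tcp_rot: [179.8, 0.0, 108.7]
ft_force: [0.5, 0.3, 1.4]
finger_gap: 85.0
grip_force: 0.0
```

>>> servo_tool(
  plan=[
    [[0.0025,-0.0075,0,0,0.085],[0.004,-0.012,0,0,0.085],[0.004,-0.012,0,0,0.085],[0.004,-0.012,0,0,0.085],[0.004,-0.012,0,0,0.085],[0.004,-0.012,0,0,0.085],[0.004,-0.012,0,0,0.085],[0,0,0,0,0.085]],
  ],
)

```text
time: 5.15
tool_pos: [548.8, 38.2, 80.4]
tcp_rot: [179.9, 0.1, 108.7]
ft_force: [0.0, -2.4, 3.4]
finger_gap: 85.0
grip_force: 0.0
```

Run:
```python
from h import *
s=snap('scene','s2'); t=snap('side','d2'); 
a=cv2.resize(s['frame'][130:270,200:400],None,fx=2.5,fy=2.5,interpolation=2)
b=cv2.resize(t['frame'][150:310,240:440],None,fx=1.5,fy=1.5,interpolation=2)
im=np.zeros((600,500,3),np.uint8);im[:350]=a;im[355:595,:300]=b
cv2.imwrite('pics/s2c.png',im)
```

```text
(no output)
```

View pics/s2c.png

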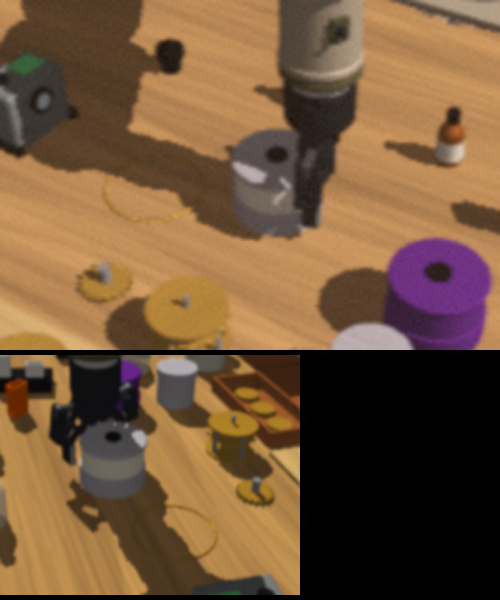

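The lamp is moving between the fingers, with its knob at scene (310.8,192) and side (315.3,204.7).

Run:
```python
from h import *
s=load('s2');t=load('d2')
print(ray(s,310.8,192,74),ray(t,315.3,204.7,74))
print('init knob', ray(load('scene0'),320+125/4,170+107/4,74),ray(load('side0'),220+(475/.842-395)/2.5,130+116/2.105,74))
```

```text
[560.30325874  -3.80559366  74.        ] [564.43143085  -3.57992665  74.        ]
init knob [522.90597245  99.54872872  74.        ] [527.48864246  99.20601149  74.        ]
```

>>> servo_tool(
  plan=[
    [[0.003,-0.009,0,0,0.085],[0.0045,-0.014,0,0,0.085],[0.0045,-0.014,0,0,0.085],[0.0045,-0.014,0,0,0.085],[0.0045,-0.014,0,0,0.085],[0.0045,-0.014,0,0,0.085],[0.0045,-0.014,0,0,0.085],[0.0045,-0.014,0,0,0.085],[0.004,-0.011,0,0,0.085],[0.0025,-0.007,0,0,0.085]],
  ],
)

```text
time: 6.25
tool_pos: [589.1, -84.7, 80.1]
tcp_rot: [179.9, -0.1, 108.8]
ft_force: [-3.4, 9.0, 11.3]
finger_gap: 84.8
grip_force: 0.0
```

>>> servo_tool(
  plan=[
    [[0.0015,-0.005,0,0,0.085],[0.001,-0.003,0,0,0.085],[0.0005,-0.002,0,0,0.085],[0,0,0,0,0.085],[0,0,0,0,0.085]],
  ],
)

```text
time: 6.75
tool_pos: [592.0, -94.3, 80.1]
tcp_rot: [179.9, -0.0, 108.9]
ft_force: [-1.8, 5.2, 8.5]
finger_gap: 84.9
grip_force: 0.0
```

Run:
```python
from h import *
s=snap('scene','s3'); t=snap('side','d3'); 
a=cv2.resize(s['frame'][140:270,180:340],None,fx=2.5,fy=2.5,interpolation=2)
b=cv2.resize(t['frame'][200:330,280:440],None,fx=2.5,fy=2.5,interpolation=2)
cv2.imwrite('pics/s3c.png',np.hstack([a,b])); print(a.shape,sense()['tool_pos'])
```

```text
(325, 400, 3) [592.02176571 -94.2724033   80.11681708]
```

View pics/s3c.png

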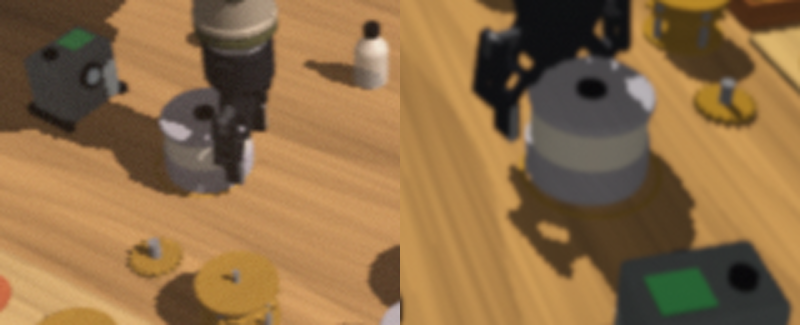

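The lamp is nearly on the ring, with its knob at scene (261.6,184.8) and side (356.4,235.2).

Run:
```python
from h import *
print(ray(load('s3'),261.6,184.8,74)+[4,-2,0],ray(load('d3'),356.4,235.2,74)+[0,-2,0])
```

```text
[ 606.05065659 -138.72765313   74.        ] [ 607.94832838 -135.7936646    74.        ]
```

>>> servo_tool(
  plan=[
    [[0.001,-0.003,0,0,0.085],[0.001,-0.003,0,0,0.085],[0,-0.001,0,0,0.085],[0,0,0,0,0.085],[0,0,0,0,0.085]],
  ],
)

```text
time: 7.35
tool_pos: [594.1, -101.1, 80.1]
tcp_rot: [179.9, -0.1, 108.9]
ft_force: [-2.0, 6.9, 8.3]
finger_gap: 85.0
grip_force: 0.0
```

>>> servo_tool(
  plan=[
    [[-0.005,0.013,0,0,0.085],[-0.008,0.024,0,0,0.085],[-0.012,0.035,0,0,0.085],[0,0,0.04,0,0.085],[0,0,0.05,0,0.085],[0,0,0.05,0,0.085],[0,-0.01,0.05,0,0.085],[0,-0.01,0.05,0,0.085],[0,0,0,0,0.085],[0,0,0,0,0.085]],
  ],
)

```text
time: 8.35
tool_pos: [568.8, -49.9, 318.6]
tcp_rot: [179.9, 0.1, 108.8]
ft_force: [1.2, -0.3, -0.1]
finger_gap: 85.2
grip_force: 0.0
```

Run:
```python
from h import *
s=snap('wrist','w3'); t=snap('side','d4'); print(sense()['tool_pos'])
for p in((609.5,-145.3,0),(609.5,-145.3,74),(590,-341,80)): print(np.round(proj(s,p)),np.round(proj(t,p)))
c=snap('scene','s4')
# dark knob blobs near expected
for n,c in(('scene',c),('side',t),('wrist',s)):
    u,v=proj(c,(609.5,-145.3,74)); 
    if not(20<u<620 and 20<v<380): continue
    u0,v0=int(u)-12,int(v)-12; g=cv2.cvtColor(c['frame'],6)[v0:v0+24,u0:u0+24]; m=g<70; y,x=np.nonzero(m)
    print(n,len(x),x.mean()+u0,y.mean()+v0,ray(c,x.mean()+u0,y.mean()+v0,74).round(1))
```

```text
[567.66320369 -49.5730636  315.26064933]
[325. 245.] [357. 268.]
[326. 275.] [359. 238.]
[256. 415.] [398. 312.]
scene 31 258.5483870967742 184.19354838709677 [ 604.1 -145.6   74. ]
side 70 358.92857142857144 237.22857142857143 [ 610.1 -141.3   74. ]
wrist 384 326.0208333333333 274.9088541666667 [ 609.3 -145.1   74. ]
```

The lamp is in the ring within about 3 mm. Next I'll go to the rack.

>>> servo_tool(
  plan=[
    [[-0.008,0.04,0,6,0.085],[-0.009,0.042,0,6,0.085],[-0.009,0.042,0,6,0.085],[-0.009,0.042,0,6,0.085],[-0.009,0.042,0,6,0.085],[-0.009,0.042,0,6,0.085],[-0.009,0.042,0,6,0.085],[-0.009,0.042,0,6,0.085],[-0.009,0.042,0,6,0.085],[0,0,0,0,0.085]],
  ],
)

```text
time: 9.5
tool_pos: [485.7, 330.2, 314.5]
tcp_rot: [-179.9, -0.2, 163.3]
ft_force: [-0.1, -1.9, 0.6]
finger_gap: 84.8
grip_force: 0.0
```

Run:
```python
from h import *
s=snap('wrist','w4'); q=sense(); print(q['tool_pos'],q['tcp_rot'])
for p in((447,348,70),(486,349,25)): print(np.round(proj(s,p)))
```

```text
[486.55011465 328.01620188 314.63247564] [-179.83690531   -0.1838145   163.07859558]
[327. 134.]
[337. 165.]
```

View pics/w4.png

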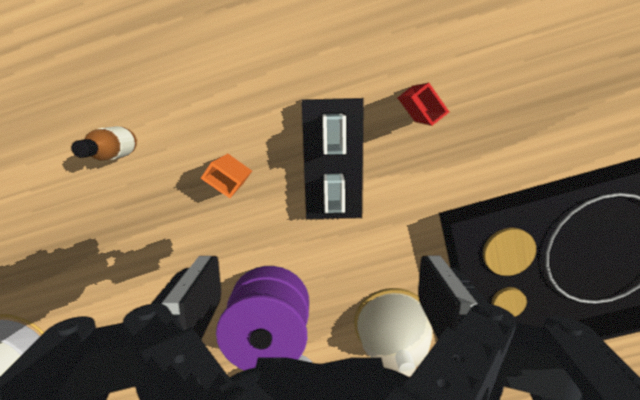

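The rack's top corners are at (303,99), (363,98), (363,217) and (306,219), and the tall cell's rim runs from (322,113) to (347,154). The orange and red decoys stand clear.

Run:
```python
from h import *
s=load('w4')
c=[ray(s,*p,25) for p in((303,99),(363,98),(363,217),(306,219))]
for p in c: print(p.round(1))
cen=sum(c)/4; e=(c[0]-c[3]+c[1]-c[2])[:2]; y=np.arctan2(e[1],e[0]); print('rack',cen.round(1),np.degrees(y))
print('slot',(cen[:2]+32*np.array([np.cos(y),np.sin(y)])).round(1))
f=s['frame'][105:225,300:368]; m=(f.min(2)>110).astype(np.uint8)
n,l,st,ce=cv2.connectedComponentsWithStats(cv2.morphologyEx(m,3,np.ones((5,5))))
for i in range(1,n):
    if st[i,4]>100:
        pts=np.argwhere(l==i)[:,::-1]+[300,105]; b=cv2.minAreaRect(pts.astype(np.float32)); bp=cv2.boxPoints(b)
        z=70 if ce[i][1]<60 else 50
        w=[ray(s,*p,z) for p in bp]; print(b,sum(w)/4,[np.linalg.norm(w[k]-w[k-1]).round(1) for k in range(4)],[np.degrees(np.arctan2(*(w[k]-w[k-1])[1::-1])).round(1) for k in range(4)])
```

```text
[410.3 334.6  25. ]
[426.9 393.4  25. ]
[550.8 361.1  25. ]
[534.8 299.1  25. ]
rack [480.7 347.   25. ] 164.71472062897732
slot [449.9 355.5]
((334.048828125, 133.96502685546875), (39.511390686035156, 23.087181091308594), 88.09085083007812) [448.94113315 354.57360029  70.        ] [np.float64(35.7), np.float64(20.8), np.float64(35.7), np.float64(21.5)] [np.float64(165.4), np.float64(75.2), np.float64(-13.5), np.float64(-104.8)]
((334.0, 193.0), (38.0, 20.0), 90.0) [508.2301256  338.37716148  50.        ] [np.float64(40.3), np.float64(20.1), np.float64(40.3), np.float64(20.8)] [np.float64(163.5), np.float64(73.3), np.float64(-15.5), np.float64(-106.6)]
((333.5, 201.0), (46.0, 67.0), 90.0) [516.44421219 335.48160131  50.        ] [np.float64(49.5), np.float64(67.7), np.float64(49.5), np.float64(70.4)] [np.float64(162.4), np.float64(73.3), np.float64(-14.4), np.float64(-106.6)]
```

>>> servo_tool(
  plan=[
    [[-0.02,0.014,-0.02,1.5,0.05],[-0.0175,0.013,-0.03,0,0.05],[0,0,-0.03,0,0.05],[0,0,0,0,0.05],[0,0,0,0,0.05]],
  ],
)

```text
time: 10.05
tool_pos: [450.9, 351.6, 236.4]
tcp_rot: [-179.9, -0.1, 164.2]
ft_force: [0.1, -0.1, 0.9]
finger_gap: 50.4
grip_force: 0.0
```

Run:
```python
from h import *
s=snap('wrist','w5'); q=sense(); print(q['tool_pos'],q['tcp_rot'],q['finger_gap'])
p=proj(s,(449.2,355,70)); print(p)
u0,v0=int(p[0])-32,int(p[1])-40
f=s['frame'][v0:v0+80,u0:u0+64]; 
m=(f.min(2)>110).astype(np.uint8)
n,l,st,ce=cv2.connectedComponentsWithStats(cv2.morphologyEx(m,3,np.ones((5,5))))
for i in range(1,n):
    if st[i,4]>100:
        pts=np.argwhere(l==i)[:,::-1]+[u0,v0]; b=cv2.minAreaRect(pts.astype(np.float32)); bp=cv2.boxPoints(b)
        w=[ray(s,*p,70) for p in bp]; print(b,sum(w)/4,[np.linalg.norm(w[k]-w[k-1]).round(1) for k in range(4)],[np.degrees(np.arctan2(*(w[k]-w[k-1])[1::-1])).round(1) for k in range(4)])
```

```text
[451.71490724 352.13660045 238.04710116] [-1.79991366e+02  1.54480399e-02  1.64225968e+02] 49.980625455232335
(np.float64(324.2333178824674), np.float64(199.21066581011124))
((324.0, 193.0), (58.0, 28.0), 90.0) [445.17003132 355.94300143  70.        ] [np.float64(43.5), np.float64(19.7), np.float64(43.5), np.float64(20.8)] [np.float64(163.8), np.float64(74.3), np.float64(-14.9), np.float64(-105.7)]
```

>>> servo_tool(
  plan=[
    [[-0.002,0.003,-0.03,0,0.05],[0,0,-0.03,0,0.05],[0,0,-0.03,0,0.05],[0,0,-0.025,0,0.05],[0,0,-0.017,0,0.05],[0,0,0,0,0.05],[0,0,0,0,0.05]],
  ],
)

```text
time: 10.8
tool_pos: [450.4, 356.0, 107.1]
tcp_rot: [179.9, 0.1, 164.3]
ft_force: [1.3, 0.2, 0.7]
finger_gap: 50.0
grip_force: 0.0
```

>>> servo_tool(
  plan=[
    [[0,0,0,0,0.03],[0,0,0,0,0.022],[0,0,0,0,0.014],[0,0,0,0,0.014],[0,0,0,0,0.014],[0,0,0,0,0.014],[0,0,0,0,0.014]],
  ],
  force=25,
)

```text
time: 11.5
tool_pos: [450.1, 356.4, 107.1]
tcp_rot: [179.9, 0.1, 164.3]
ft_force: [-0.4, 0.0, 7.1]
finger_gap: 19.7
grip_force: 29.0
```

>>> servo_tool(
  plan=[
    [[0,0,0.005,0,0.014],[0,0,0.01,0,0.014],[0,0,0.015,0,0.014],[0,0,0.02,0,0.014],[0,0,0.03,0,0.014],[0,0,0.03,0,0.014],[0,0,0.03,0,0.014],[0,0,0,0,0.014],[0,0,0,0,0.014]],
  ],
)

```text
time: 12.4
tool_pos: [449.6, 356.2, 247.4]
tcp_rot: [179.9, 0.1, 164.3]
ft_force: [0.3, 0.4, -1.1]
finger_gap: 19.6
grip_force: 28.1
```

Run:
```python
from h import *
q=sense(); print({k:q[k] for k in('tool_pos','tcp_rot','finger_gap','grip_force')})
for n in('scene','side','wrist'): snap(n,n+'5')
```

```text
{'tool_pos': array([449.5517682 , 356.1998801 , 247.44274211]), 'tcp_rot': array([1.79858354e+02, 1.15962655e-01, 1.64311478e+02]), 'finger_gap': 19.643766457452863, 'grip_force': 28.0561164021492}
```

>>> servo_tool(
  plan=[
    [[0.005,-0.02,0,-3,0.014],[0.01,-0.04,0,-7,0.014],[0.01,-0.04,0,-7,0.014],[0.01,-0.04,0,-7,0.014],[0.01,-0.04,0,-7,0.014],[0.01,-0.04,0,-7,0.014],[0.01,-0.04,0,-7,0.014],[0.01,-0.04,0,-7,0.014],[0.01,-0.04,0,-7,0.014],[0.01,-0.04,0,-7,0.014]],
  ],
)

```text
time: 13.55
tool_pos: [543.5, -25.8, 243.9]
tcp_rot: [-179.9, -0.0, 98.0]
ft_force: [1.0, -0.0, 0.2]
finger_gap: 19.4
grip_force: 28.1
```

>>> servo_tool(
  plan=[
    [[0.01,-0.04,0,-7,0.014],[0.01,-0.04,0,-6,0.014],[0.01,-0.04,0,0,0.014],[0.01,-0.04,0,0,0.014],[0.01,-0.04,0,0,0.014],[0.006,-0.025,0,0,0.014],[0,0,0,0,0.014],[0,0,0,0,0.014]],
  ],
)

```text
time: 14.35
tool_pos: [599.4, -249.2, 243.6]
tcp_rot: [-179.8, -0.1, 85.2]
ft_force: [0.2, 0.3, -0.1]
finger_gap: 19.7
grip_force: 28.1
```

Run:
```python
from h import *
q=sense(); print({k:q[k] for k in('tool_pos','tcp_rot','finger_gap','grip_force')})
```

```text
{'tool_pos': array([ 599.38578942, -249.24073317,  243.56140852]), 'tcp_rot': array([-1.79848249e+02, -8.72629844e-02,  8.52364674e+01]), 'finger_gap': 19.667126410196015, 'grip_force': 28.074730038642883}
```

Run:
```python
from h import *
from scipy.optimize import least_squares
for n,p,ring in(('w1',(419,84),None),('w2',(526,171),(396,116.5)),('scene0',(216.8,170),(261.5,205.6))):
    s=load(n);u0,v0=int(p[0])-16,int(p[1])-18
    g=cv2.cvtColor(s['frame'],6)[v0:v0+36,u0:u0+32]
    k,l,st,ce=cv2.connectedComponentsWithStats((g<70).astype(np.uint8))
    for i in range(1,k):
        if st[i,4]>20: print(n,st[i],(ce[i]+[u0,v0]).round(1),ray(s,*(ce[i]+[u0,v0]),55).round(1))
# ring by yellow edges in wrist views
for n,c in(('w1',(284,35)),('w2',(396,116.5))):
    s=load(n); f=s['frame'].astype(float); P=[]
    for a in np.arange(0,360,5):
        r_=np.arange(36,52,.5); u=c[0]+r_*np.cos(np.radians(a)); v=c[1]+r_*np.sin(np.radians(a))
        if v.min()<2: continue
        q=cv2.remap((f[...,2]-f[...,0]).astype(np.float32),u.astype(np.float32)[None],v.astype(np.float32)[None],1)[0]
        j=np.argmax(q); P.append(ray(s,u[j],v[j],0)[:2])
    P=np.array(P);q=least_squares(lambda x:np.hypot(*(P-x[:2]).T)-x[2],[608,-144,55],loss='soft_l1',f_scale=1); print(n,len(P),q.x.round(1))
```

```text
w1 [  7   4  20  30 224] [420.4  84.9] [ 597.6 -312.1   55. ]
w2 [  5   6  23  25 289] [527.4 171.3] [ 597.6 -312.8   55. ]
scene0 [12 13  9 11 44] [214.8 169.8] [ 596.5 -312.6   55. ]
scene0 [ 0 19  6 17 69] [201.7 180.5] [ 654.  -311.4   55. ]
w1 51 [ 608.9 -142.9   55.4]
w2 72 [ 608.8 -143.1   55.5]
```

>>> servo_tool(
  plan=[
    [[0.002,-0.0035,-0.015,0.5,0.014],[0,0,-0.025,0,0.014],[0,0,-0.025,0,0.014],[0,0,-0.025,0,0.014],[0,0,-0.02,0,0.014],[0,0,-0.0115,0,0.014],[0,0,0,0,0.014],[0,0,0,0,0.014],[0,0,0,0,0.014],[0,0,0,0,0.014]],
  ],
)

```text
time: 15.35
tool_pos: [602.9, -253.1, 125.4]
tcp_rot: [179.9, 0.1, 85.8]
ft_force: [-0.5, -1.0, 0.1]
finger_gap: 19.9
grip_force: 28.1
```

Run:
```python
from h import *
q=sense(); print({k:q[k] for k in('tool_pos','tcp_rot','finger_gap','grip_force')})
s=snap('scene','s6'); t=snap('side','d6')
for n,c in(('scene',s),('side',t)):
    # expected frosted-cell pixels: print bright blob vs projections of cell corners
    yw=np.radians(86.2); ax=np.array([np.cos(yw),np.sin(yw),0]); ay=np.array([-ax[1],ax[0],0]); m=np.array([601.5,-252.8,55])
    P=np.array([proj(c,m+a*17*ax+b*10*ay+[0,0,30*k]) for a in(-1,1) for b in(-1,1) for k in(-1,1)])
    lo,hi=P.min(0),P.max(0); print(n,'model',lo.round(),hi.round())
    u0,v0=(lo-15).astype(int);u1,v1=(hi+15).astype(int); f=c['frame'][v0:v1,u0:u1].astype(int)
    mk=((f.max(2)-f.min(2)<45)&(f.min(2)>75)).astype(np.uint8)
    k,l,st,ce=cv2.connectedComponentsWithStats(mk)
    for i in range(1,k):
        if st[i,4]>15: print('blob',st[i,0]+u0,st[i,1]+v0,st[i,0]+u0+st[i,2],st[i,1]+v0+st[i,3],st[i,4])
```

```text
{'tool_pos': array([ 602.92633412, -253.09388012,  125.43595552]), 'tcp_rot': array([1.79864054e+02, 5.74137703e-02, 8.58109570e+01]), 'finger_gap': 19.863638243652392, 'grip_force': 28.07462364435196}
scene model [221. 165.] [238. 189.]
blob 225 166 238 187 197
blob 241 176 252 204 228
side model [368. 263.] [390. 305.]
blob 360 248 368 259 73
blob 353 260 365 283 175
blob 370 261 392 302 485
blob 372 309 381 319 65
```

>>> servo_tool(
  plan=[
    [[-0.0015,0,-0.003,0,0.014],[0,0,0,0,0.014],[0,0,0,0,0.014],[0,0,0,0,0.014],[0,0,0,0,0.014],[0,0,0,0,0.014]],
  ],
)

```text
time: 16.05
tool_pos: [600.6, -252.7, 120.8]
tcp_rot: [180.0, 0.0, 85.8]
ft_force: [0.5, -0.5, -0.5]
finger_gap: 19.8
grip_force: 28.1
```

Run:
```python
from h import *
q=sense(); print(q['tool_pos'],q['tcp_rot'],q['grip_force'],q['ft_force'])
print(r.hand_in())
```

```text
[ 600.63498164 -252.71720862  120.83946242] [1.79995833e+02 1.65636271e-03 8.58082720e+01] 28.07363659143448 [ 0.523396   -0.50866884 -0.50223602]
the job is handed in; nothing more can be done
None
```

I handed the job in at about 16 s, without seeing a verdict: by my measurements the lamp stands within about 3 mm of the ring centre, and the tall cell is held still by its frosted faces in the light path, within about 2 mm of the target.

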